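Take the moisture meter out of its foam and lay it on the spruce blank

ROBOT

A 6-joint arm with a two-finger parallel gripper is mounted at the origin on the work surface; the furniture and walls round the work are solid. World frame = base frame: x ahead of the robot, y to its left, z up, the work surface at z = 0. Lengths are in m, angles in rad, forces in N, time in s.
With the tool pointing down it reaches from about 0.35 to 0.725 m from the base axis. Payload 6 kg.
Tool frame: the origin (TCP) lies at the very end of the fingers, on their centre line; the grasp point (between the pads) lies 19 mm behind it; z points along the fingers, y is the line along which they close (so a half turn about z gives the same grasp; the last joint's range is limited). The gripper opens to 85 mm and grips with 20 to 120 N. Pads are 22 mm wide; open, the fingers measure 114 mm over their backs; the gripper's body (76 mm by 85 mm) begins 54 mm behind the grasp point. The pads swing forward as they close: fully open they stand 13 mm farther back than shut.
Start: joints at [1.492, 0.04, 0.085, 0, -1.615, -0.334], TCP at [0.241, 0.55, 0.231] pointing down, gripper open.
Joint ranges: [-2.56, 2.56], [-1.29, 2.01], [-1.08, 1.49], [-3.29, 1.98], [-2.81, -0.18], [-2.99, 2.99]. Speed limits (rad/s): [2.57, 2.57, 3.01, 3.14, 3.14, 3.14].

INTERFACE

Orientations are given as a unit quaternion [w, x, y, z].
In Python, from rig import readout, eyes, ticket gives the robot as it stands.
- The arm moves only by the tool move_arm, never from a script. Its argument "steps" is text: rows parted by semicolons, each of 5 numbers parted by spaces: the shift along the tool's x, y, z in mm, then the turn about the tool's z in degrees, then the finger opening in mm, from 0 to 85.4. A call has exactly 10 rows; each row is the pose to reach, as a shift and turn from the pose commanded when the call began, along the tool's axes at that moment; what a row does not reach only later rows make up. A row lasts 1/8 s, in which the tool goes at most 62.5 mm and 10.7 degrees, less where a joint would pass 70% of its speed; a pose out of reach is approached as far as the arm can. A call with a gripper value outside its range is refused whole. The fingers move at their own pace and stop on an object; "squeeze" is the grip in N (left out, the last holds). Time passes only in rows, so rows that repeat a pose let the fingers close, or fill a call up. It gives the time, the measured TCP pose, the force, the opening and the grip force at its end, in the units of the state.
- readout.observe(): the state, without advancing time (a new reading comes with each control period).
- eyes.camera(name): name is "scene" or "top" or "wrist"; returns the picture (400x640x3 uint8, red, green, blue); there is no depth.
- eyes.get_calibration(name): a dict with "fx", "fy", "cx", "cy" (pixels), "view" (4x4, takes a point from world to camera coordinates). Camera axes: x right, y up, looking along -z (the intrinsics and any distortion apply to the point x, -y, -z); pixel columns grow to the right and rows downward; lengths in m; the calibration is good to about 2 mm. A picture is of the moment at which its call begins: read the wrist's pose just before it. get_calibration takes no time and is no camera call; for the wrist camera it gives the pose at the moment of the call.
- ticket.job_done(): hands the job in; it is judged then, once.
Trained networks look in the newest picture that a camera, given by its name, has taken for a name from the list of things; names that differ only in an ending like _2 or _b are one class to them, and where a whole thing is asked for, a point or a joint stands for the part that bears it (a point fixed in the world has none). Each returns a list of dicts, best first, with "conf" (0 to 1); they miss things now and then, are a little off and sometimes report something else, mostly with a low value. They report only what shows in the picture. A call takes as long as a camera call.
- eyes.spot_in(camera, query): "location" ([x, y, z] in m, in the coordinates of the camera as it stood for that picture, good to about 4 mm: the middle of the surface that is visible of it).
- eyes.mark_of(camera, query): "location" ([x, y, z] in m, in the coordinates of the camera as it stood for that picture, good to about 4 mm: a listed point, or the origin of a listed thing).
The state is a dict: "time_s": time; "qpos": joint angles; "dq": joint speeds; "joint_efforts": joint torques, N m; "eef_pos": TCP position; "tool_rot": TCP orientation; "contact_force": force on the tool from outside, world axes, zero at the start; "wrist_torque": the same for the moment, N m; "finger_gap": opening from 0.0 (shut) to 1.0 (fully open); "grasp_force": force on a finger pad.
Only numpy, scipy, OpenCV 4.12 (cv2) and the standard library are available. Lean on these libraries where they do the work, as an engineer would, in place of code of your own. Each camera call takes 0.05 s, during which the arm holds its last target. There are 200 camera calls.

TASK

Check the spruce blank with the moisture meter: the meter is stored display-down in its foam case with its nose tucked under the foam keeper, so lift its tail end first, draw it out from under the keeper, and turn it over. Lay it gently, without letting it fall over, near the middle of the blank with its sensor side flat on the wood and its display up, and let go of it; leave the other tools where they are.

Things in the scene. Friction and masses are not known exactly. Their poses are not given: they have to be found in the camera images.
- meter_center (a point): Centre of the loose moisture meter: dark box, orange waist band, 120 mm long (x, + to the nose), 56 wide (y: flat sides to grip), 30 thick (z), about 0.12 to 0.24 kg. All faces flat; it can stand on nose or tail. +z face: sensor plate (metal rim, grey pad) near the nose; -z face: display, buttons. It starts lying flat in the pocket, display down (z up), nose to the case's +x.
- meter_nose (a point): Middle of the meter's flat nose end face, 60 mm along +x from its centre; same axes as the meter.
- case: Fixed open case, x from -92 to 98 mm, y to 90 either side, with stiff charcoal foam whose top is 52 mm above the bench; origin at the centre of its pocket's plan, on the bench; z up, +x toward the keeper. The foam does not give: kept level, the meter is stopped by the keeper after 7 mm; with its tail raised about 18 degrees it clears the tail wall and can be drawn out tail first, up and back.
- pocket_floor (a point): Middle of the yellow pocket floor, 16 mm above the bench, same axes as the case. Pocket 125 mm long (x) by 61 mm wide (y), upright foam walls 36 mm high, so the meter has 2.5 mm play all round and lies 6 mm below the foam top.
- keeper_edge (a point): Middle of the lower edge, toward the tail, of the grey foam keeper that bridges the pocket's nose end: 48.5 mm along the case's +x, 53 mm above the bench. From here the keeper overhangs the last 14 mm of the pocket, runs on over the foam to x = 90 mm, is 16 mm thick and reaches 46 mm to either side (y).
- finger_cutout (a point): Middle of the floor of the +y finger cut-out beside the pocket, 6 mm above the bench (case x = -12, y = +48 mm); a like one lies at y = -48 mm. Each spans x from -52 to +28 mm and y from the pocket out to 66 mm, its outer corners cut off by 11 mm.
- blank_top (a point): Centre of the top face of the loose spruce blank, a pale flat board lying level on the red leather pad, 250 mm (x) by 150 mm (y) by 18 mm thick; its top is 23.5 mm above the bench, 0.34 kg, ends waxed dark red; z up.
- plane_center (a point): Bystander: small bronze thumb plane, 38 x 110 x 44 mm, origin half-way up, z up.
- caliper_center (a point): Bystander: flat steel dial caliper, 64 x 175 x 16 mm, origin 8 mm above the bench, z up.
- clamp_center (a point): Bystander: upright wooden spool clamp with a wing nut, 34 mm across and 82 mm tall, origin half-way up, z up.

How it is judged:
By the outcome, as a careful person would: the job done as asked, in the order asked, and still so for the second after the job is handed in, with the robot touching nothing.
It also fails if it takes over 61 s, if anything falls off the work surface, if the arm or the gripper's body presses on something with over 40 N, if the wrist force passes 120 N, or if a joint passes its speed limit or range.

## Working session

There is one attempt and no reset: what is moved stays moved. The work goes in short steps, Python scripts to look and compute and a tool call to move; the robot and the scene stay as the last step left them, time stands still between calls to the robot, and variables do not carry over. Pictures are saved under pics/ and viewed, at most 10 in all, crops included, and the job is handed in when it is done.

Besides the shell and the picture viewer there is one more tool, called after "Call:" as name(argument=value, ...), one argument or row to a line, values as JSON. move_arm: Moves the arm, as the interface text tells. Its arguments: {"type":"object","properties":{"steps":{"type":"string"},"squeeze":{"type":"number"}},"required":["steps"]}

```bash
ls; mkdir -p pics
cat > h.py <<'E'
import numpy as np, cv2
from scipy.spatial.transform import Rotation as R
from rig import readout, eyes, ticket
def w(cam, loc):  # camera->world
    V=np.array(eyes.get_calibration(cam)["view"]); return (np.linalg.inv(V)@np.r_[loc,1])[:3]
def pose():
    s=readout.observe(); q=s["tool_rot"]; return np.array(s["eef_pos"]), R.from_quat([q[1],q[2],q[3],q[0]]).as_matrix(), s
def snap(cam,name):
    im=eyes.camera(cam); cv2.imwrite(f"pics/{name}.png",im[:,:,::-1]); return im
def marks(cam,names):
    for n in names:
        for d in eyes.mark_of(cam,n)[:2]:
            print(cam,n,round(d["conf"],2),np.round(w(cam,d["location"])*1000,1))
E
cat > a.py <<'E'
from h import *
p,M,s=pose(); print(p,M.round(3),s["finger_gap"],s["contact_force"])
N=["meter_center","meter_nose","pocket_floor","keeper_edge","finger_cutout","blank_top","plane_center","caliper_center","clamp_center","case"]
a=snap("scene","s1"); marks("scene",N)
b=snap("top","t1"); marks("top",N)
for c in("scene","top"):print(eyes.get_calibration(c))
E
python3 a.py
```

```text
pics
[0.24051043 0.54932709 0.23028946] [[ 0.916 -0.401 -0.001]
 [-0.401 -0.916 -0.002]
 [ 0.     0.002 -1.   ]] 0.9947187351479897 [-0.71533665  0.03404818 -0.24693119]
scene meter_center 0.72 [536.2 -55.2  34.1]
scene meter_nose 0.78 [ 513.9 -110.9   35.9]
scene pocket_floor 0.89 [539.5 -55.4  15.7]
scene keeper_edge 0.83 [ 520.8 -103.1   55.7]
scene finger_cutout 0.77 [590.6 -60.9   6.6]
scene blank_top 0.87 [472.  263.7  24.8]
scene blank_top 0.62 [538.1 -54.5  32. ]
scene plane_center 0.38 [587.6 -61.1   5.7]
scene caliper_center 0.89 [760.  223.1  10.2]
scene clamp_center 0.68 [ 745.9 -237.9   43.8]
scene case 0.67 [539.3 -53.1   1.1]
scene case 0.42 [ 520.3 -103.9   56. ]
top meter_center 0.65 [536.7 -50.4  31.5]
top meter_nose 0.71 [ 511.1 -107.7   38.1]
top pocket_floor 0.64 [583.4 -55.7   3.4]
top pocket_floor 0.58 [537.2 -50.   12.5]
top keeper_edge 0.74 [518.5 -98.5  51.5]
top finger_cutout 0.71 [585.4 -57.2   5.1]
top blank_top 0.86 [467.7 261.1  21.2]
top plane_center 0.57 [750.4  21.7  23. ]
top caliper_center 0.66 [756.7 223.6  11. ]
top clamp_center 0.49 [ 746.3 -238.6   42.8]
top case 0.72 [537.3 -52.4  -0.7]
{'fx': 501.5710854296443, 'fy': 501.5710854296443, 'cx': 321.0921550633655, 'cy': 197.84951065651725, 'view': array([[-0.94027003,  0.34036326, -0.00671776,  0.57690961],
       [-0.30050195, -0.82055513,  0.48619734,  0.19259918],
       [ 0.15997142,  0.45917549,  0.87382322, -1.56842783],
       [ 0.        ,  0.        ,  0.        ,  1.        ]])}
{'fx': 380.33206235039466, 'fy': 380.33206235039466, 'cx': 325.2773488465006, 'cy': 196.4327525469565, 'view': array([[-0.02975886, -0.9994658 , -0.01351036,  0.05684973],
       [ 0.99525195, -0.03088111,  0.09230341, -0.6182474 ],
       [-0.09267132, -0.01069937,  0.99563927, -0.89332967],
       [ 0.        ,  0.        ,  0.        ,  1.        ]])}
```

View pics/s1.png

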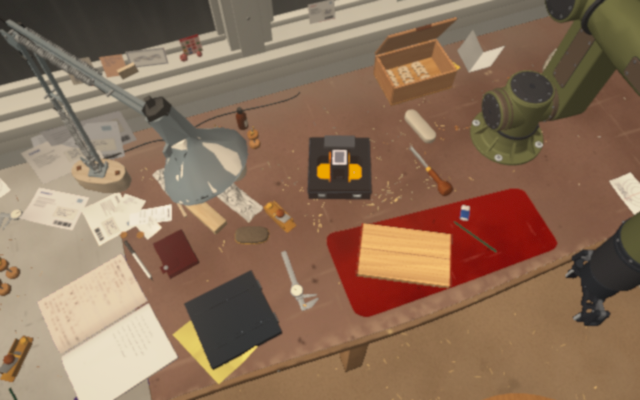

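View pics/t1.png

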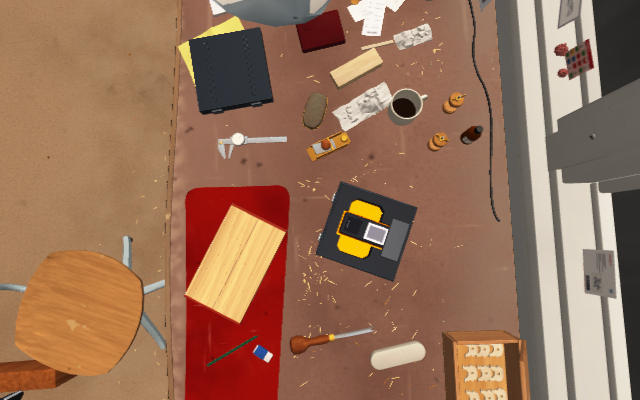

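The scene view shows the case around (340,165), with the keeper at its far side and the blank at (405,255). The top view shows the case at (367,230), with its nose and keeper toward the right, and the blank at (236,263), long axis about -28° in world. The network marks agree. I'll move above the meter.

Call:
move_arm(
  steps="51 40 0 9 85; 102 80 0 18 85; 153 121 0 27 85; 204 161 0 36 85; 255 202 0 45 85; 306 242 0 54 85; 357 282 0 63 85; 408 323 0 72 85; 459 363 0 80 85; 511 404 0 86 85",
  squeeze=20,
)

```text
time_s: 2.35
eef_pos: [0.5349, -0.0042, 0.2317]
tool_rot: [0.0, -0.575, 0.818, -0.0]
contact_force: [0.8, 1.9, 0.2]
finger_gap: 0.996
grasp_force: 0.0
```

```bash
cat > b.py <<'E'
from h import *
p,M,s=pose(); print(s["time_s"],p,M.round(3),np.round(s["qpos"],2),s["contact_force"])
snap("wrist","w1"); N=["meter_center","meter_nose","pocket_floor","keeper_edge","finger_cutout","case"]
marks("wrist",N)
E
python3 b.py
```

```text
2.35 [ 0.53492933 -0.00419786  0.23171679] [[-0.34  -0.94   0.001]
 [-0.94   0.34   0.   ]
 [-0.001 -0.001 -1.   ]] [ 0.37 -0.13 -0.08  0.   -1.62 -0.72] [0.77862741 1.89597512 0.23435727]
wrist meter_center 0.64 [535.8 -58.9  36. ]
wrist meter_center 0.38 [ 516.2 -109.4   30.6]
wrist meter_nose 0.8 [ 512.6 -109.5   30.4]
wrist keeper_edge 0.87 [516.  -98.4  53.3]
wrist finger_cutout 0.77 [584.8 -57.1   9.4]
```

View pics/w1.png

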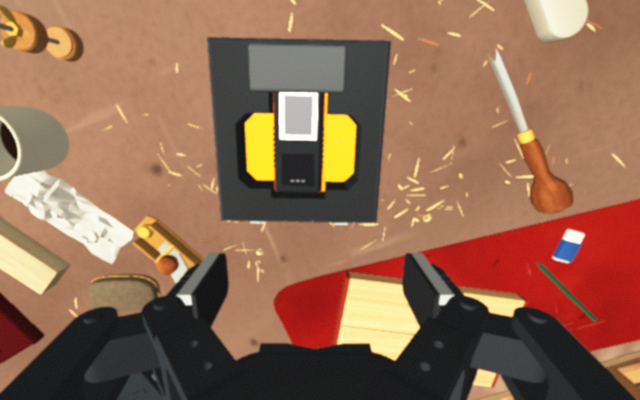

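The wrist view shows the case at (300,130), nearly square to the tool. Its foam-top corners are at about (208,38), (390,42), (378,222) and (222,220). The meter sits at (299,140) with its sensor plate toward the keeper. Next I'll project these onto known heights to get the yaw and centre.

```bash
cat >> h.py <<'E'
def ray(cam,px,z):
    c=eyes.get_calibration(cam);I=np.linalg.inv(np.array(c["view"]))
    d=I[:3,:3]@np.array([(px[0]-c["cx"])/c["fx"],-(px[1]-c["cy"])/c["fy"],-1]);o=I[:3,3]
    return o+d*(z-o[2])/d[2]
E
python3 - <<'E'
from h import *
P=[ray("wrist",p,.052)*1000 for p in[(208,38),(390,42),(378,222),(222,220)]]
for p in P:print(p.round(1))
for a,b in((3,0),(2,1),(1,0),(2,3)):
    v=P[b]-P[a];print(np.degrees(np.arctan2(v[1],v[0])),np.linalg.norm(v))
print("case corner mean (x=+3)",sum(P)/4)
K=[ray("wrist",p,.046)*1000 for p in[(277,92),(326,94)]]+[ray("wrist",p,.046)*1000 for p in[(275,192),(323,192)]]
print(np.round(K,1))
print(np.linalg.inv(eyes.get_calibration("wrist")["view"]).round(3))
E
```

```text
[ 582.4 -170.8   52. ]
[ 417.5 -108.5   52. ]
[480.1  66.1  52. ]
[647.6   4.1  52. ]
-110.42355746265272 186.63500104930867
-109.72006357286917 185.50575461897924
-20.68200567053 176.3001289651859
-20.311908103444566 178.57630965028076
case corner mean (x=+3) [531.89045102 -52.27679694  52.        ]
[[ 538.1 -103.4   46. ]
 [ 491.1  -84.7   46. ]
 [ 579.5   -5.2   46. ]
 [ 528.2   13.    46. ]]
[[-0.942 -0.321 -0.095  0.509]
 [ 0.335 -0.904 -0.266 -0.069]
 [-0.001 -0.283  0.959  0.374]
 [ 0.     0.     0.     1.   ]]
```

Call:
move_arm(
  steps="0 0 10 0 85;0 0 20 0 85;0 0 30 0 85;0 0 40 0 85;0 0 50 0 85;0 0 60 0 85;0 0 70 0 85;0 0 70 0 85;0 0 70 0 85;0 0 70 0 85",
)

```text
time_s: 3.95
eef_pos: [0.5345, -0.0022, 0.1619]
tool_rot: [0.0, -0.576, 0.817, -0.0]
contact_force: [0.2, -0.7, 0.5]
finger_gap: 0.997
grasp_force: 0.0
```

```bash
cat > c.py <<'E'
from h import *
import sys
p,M,s=pose(); print(s["time_s"],p,np.degrees(np.arctan2(M[1,0],M[0,0])),np.round(s["qpos"],2),s["contact_force"])
snap("wrist",sys.argv[1]); N=["meter_center","meter_nose","keeper_edge","finger_cutout","case","pocket_floor"]
marks("wrist",N)
E
python3 c.py w2
```

```text
3.95 [ 0.53449008 -0.00216351  0.1618593 ] -109.65104483050884 [ 0.37 -0.13 -0.21  0.   -1.49 -0.72] [ 0.23927156 -0.68289984  0.49596283]
wrist meter_center 0.9 [537.1 -55.5  33.4]
wrist meter_nose 0.69 [ 513.1 -106.4   30.3]
wrist keeper_edge 0.93 [ 516.2 -100.7   54.8]
wrist finger_cutout 0.88 [583.9 -53.8   5.4]
```

View pics/w2.png

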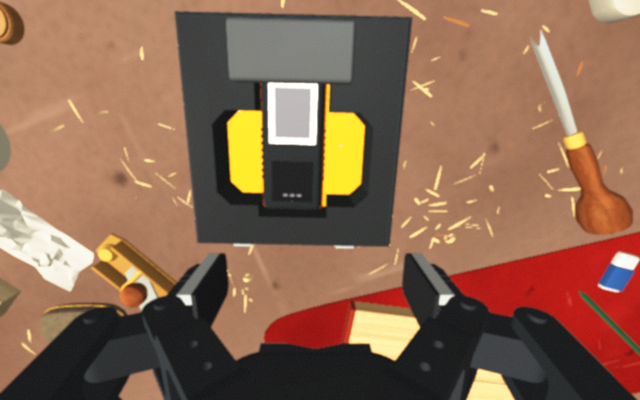

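The closer wrist view shows the foam corners at (176,12), (411,17), (391,245) and (197,243). The meter's top face runs from column 264 to about 322, with its tail at row 207 and its sensor plate at (292,113).

Run:
```python
from h import *
ex=np.array([np.cos(np.radians(-110.1)),np.sin(np.radians(-110.1))]);ey=np.array([-ex[1],ex[0]])
f=lambda px,z:(lambda q:print(px,q[:2].round(1),"cx %.1f cy %.1f"%((q[:2]-[535,-52])@ex,(q[:2]-[535,-52])@ey)))(ray("wrist",px,z)*1000)
for p in[(176,12),(411,17),(391,245),(197,243)]:f(p,.052)
for p in[(264,207),(322,208),(267,83),(319,83),(266,144),(317,145),(293,113)]:f(p,.046)
for p in[(230,82),(351,83)]:f(p,.069)
print("tcp",pose()[0])
```

```text
(176, 12) [ 581.2 -173.3] cx 98.0 cy 85.1
(411, 17) [ 418.2 -111.6] cx 96.1 cy -89.2
(391, 245) [481.6  61.4] cx -88.2 cy -89.1
(197, 243) [ 6.484e+02 -2.000e-01] cx -87.6 cy 88.7
(264, 207) [579.1 -10.1] cx -54.5 cy 27.0
(322, 208) [530.    8.4] cx -55.0 cy -25.4
(267, 83) [ 537. -106.] cx 50.1 cy 20.4
(319, 83) [497.5 -92. ] cx 50.4 cy -21.5
(266, 144) [556.1 -61.5] cx 1.7 cy 23.1
(317, 145) [515.5 -46.1] cx 1.2 cy -20.3
(293, 113) [525.5 -77.4] cx 27.1 cy -0.2
(230, 82) [ 559.7 -112.5] cx 48.4 cy 44.0
(351, 83) [476.4 -82.1] cx 48.4 cy -44.7
tcp [ 0.53426829 -0.00217717  0.16136408]
```

Call:
move_arm(
  steps="9 -9 10 0.5 85;18 -17 20 0.5 85;18.5 -17.5 45 0.5 85;18.5 -17.5 70 0.5 85;18.5 -17.5 95 0.5 85;18.5 -17.5 115 0.5 85;18.5 -17.5 130 0.5 85;18.5 -17.5 142 0.5 85;18.5 -17.5 150 0.5 85;18.5 -17.5 152.5 0.5 85",
  squeeze=20,
)

```text
time_s: 5.55
eef_pos: [0.5445, -0.0256, 0.0085]
tool_rot: [-0.0, -0.572, 0.82, -0.0]
contact_force: [0.0, -0.1, -1.1]
finger_gap: 0.991
grasp_force: 0.0
```

Call:
move_arm(
  steps="0 0 0 0 75;0 0 0 0 68;0 0 0 0 62;0 0 0 0 58;0 0 0 0 55;0 0 0 0 50;0 0 0 0 45;0 0 0 0 45;0 0 0 0 45;0 0 0 0 45",
)

```text
time_s: 6.8
eef_pos: [0.5469, -0.0257, 0.012]
tool_rot: [0.002, -0.573, 0.82, -0.002]
contact_force: [1.0, -1.9, 8.3]
finger_gap: 0.649
grasp_force: 26.9
```

Call:
move_arm(
  steps="0 0 -5 0 45;0 0 -10 0 45;0 0 -15 0 45;0 0 -20 0 45;0 0 -25 0 45;0 0 -30 0 45;0 0 -34 0 45;0 0 -38 0 45;0 0 -38 0 45;0 0 -38 0 45",
  squeeze=20,
)

```text
time_s: 8.05
eef_pos: [0.5436, -0.0255, 0.0459]
tool_rot: [-0.001, -0.572, 0.82, 0.001]
contact_force: [-0.1, -1.4, -5.4]
finger_gap: 0.647
grasp_force: 26.0
```

```bash
python3 c.py w3
python3 - <<'E'
from h import *
snap("scene","s3");marks("scene",["meter_center","meter_nose"])
a=cv2.imread("pics/s3.png")[110:220,270:410];b=cv2.imread("pics/w3.png")
cv2.imwrite("pics/m3.png",np.hstack([cv2.resize(b,(480,300)),cv2.resize(a,(300,300),interpolation=cv2.INTER_CUBIC)]))
E
```

```text
8.05 [ 0.54364648 -0.02551266  0.04587599] -110.16091873615156 [ 0.32 -0.05 -0.34 -0.   -1.28 -0.67] [-0.07181337 -1.41944684 -5.38143146]
wrist meter_center 0.68 [535.8 -48.8  59.5]
wrist meter_nose 0.95 [ 514.7 -100.9   36.8]
wrist keeper_edge 0.91 [518.6 -96.4  53.7]
wrist finger_cutout 0.8 [585.5 -59.    8.8]
scene meter_center 0.53 [538.1 -50.6  53.3]
scene meter_center 0.27 [ 747.5 -240.7   46.1]
scene meter_nose 0.58 [ 521.  -101.2   56.2]
```

View pics/m3.png

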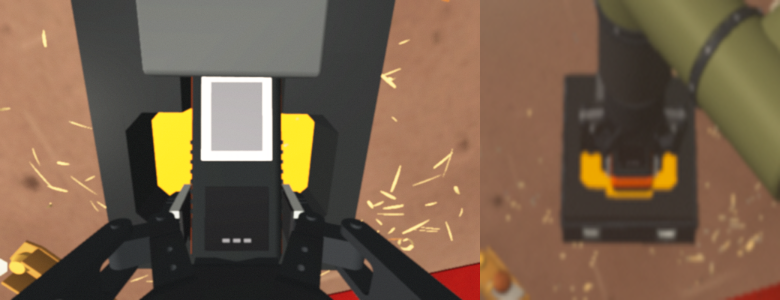

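The wrist view shows the tail raised and the nose still under the keeper (row 75). The marks give about 22° of tilt: centre at z 59, nose at z 37. Next I'll draw it back and up.

Call:
move_arm(
  steps="-4 0 -1 0 45;-8 0 -3 0 45;-11 0 -5 0 45;-12 0 -10 0 45;-13 0 -16 0 45;-18 0 -21 0 45;-26 0 -27 0 45;-34 0 -35 0 45;-40 0 -48 0 45;-44 0 -65 0 45",
)

```text
time_s: 9.8
eef_pos: [0.5597, 0.0162, 0.1128]
tool_rot: [-0.0, -0.573, 0.82, -0.0]
contact_force: [0.4, 0.7, -1.9]
finger_gap: 0.653
grasp_force: 26.4
```

Call:
move_arm(
  steps="-4 0 -20 0 45;-8 0 -40 0 45;-10 0 -60 0 45;-10 0 -80 0 45;-10 0 -100 0 45;-10 0 -110 0 45;-10 0 -110 0 45;-10 0 -110 0 45;-10 0 -110 0 45;-10 0 -110 0 45",
)

```text
time_s: 11.05
eef_pos: [0.5629, 0.0252, 0.2213]
tool_rot: [-0.0, -0.572, 0.82, 0.0]
contact_force: [-0.0, 0.4, -2.7]
finger_gap: 0.653
grasp_force: 26.4
```

```bash
cat > d.py <<'E'
from h import *
import sys
p,M,s=pose(); print(s["time_s"],p,np.degrees(np.arctan2(M[1,0],M[0,0])),np.round(s["qpos"],2),s["contact_force"],s["grasp_force"],s["finger_gap"])
for c in("wrist","scene","top"):
    snap(c,sys.argv[1]+c); marks(c,["meter_center","meter_nose"]+["blank_top"]*(c!="wrist" or len(sys.argv)>2))
E
python3 d.py m4
```

```text
11.05 [0.56294228 0.02516626 0.22129362] -110.15168035548743 [ 0.4  -0.06 -0.03  0.   -1.6  -0.75] [-1.88254264e-03  4.46627206e-01 -2.65678725e+00] 26.44845485687256 0.6525469191125404
wrist meter_center 0.58 [553.4  -0.6 233.7]
scene meter_center 0.86 [5.550e+02 2.000e-01 2.286e+02]
scene blank_top 0.56 [470.4 258.1  22.9]
```

View pics/m4wrist.png

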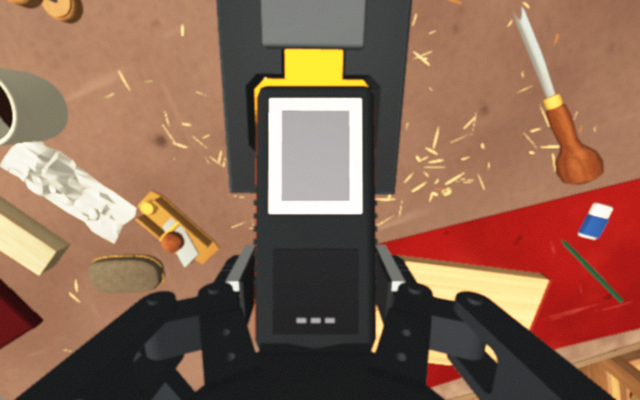

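The meter is held and level across, nose down about 22° or more, with its sensor face filling columns 258–376 from row 88 (nose) to about row 345 (tail). The grip is stiff, so I'll pivot the meter by pressing its nose under the keeper edge. First I need the actual tilt.

Run:
```python
from h import *
from scipy.optimize import least_squares
c=eyes.get_calibration("wrist");V=np.array(c["view"]);p,M,s=pose();print(c["fx"],p)
# pixels: nose top corners, tail top corners (sensor face)
px=np.array([(259,88),(374,88),(256,346),(377,346)]);L=np.array([(60,28,15),(60,-28,15),(-60,28,15),(-60,-28,15)])/1e3
# local y: case y = -tool y
def model(v):
    th,dx,dz,dy=v; 
    X=(L[:,0]+dx)*np.cos(th)+(L[:,2]+dz)*np.sin(th); Z=-(L[:,0]+dx)*np.sin(th)+(L[:,2]+dz)*np.cos(th)
    W=p+ (X[:,None]*M[:,0])-(L[:,1]+dy)[:,None]*M[:,1]-(Z+.014)[:,None]*M[:,2]
    q=W@V[:3,:3].T+V[:3,3]; return (np.c_[c["cx"]-c["fx"]*q[:,0]/q[:,2],c["cy"]+c["fy"]*q[:,1]/q[:,2]]-px).ravel()
r=least_squares(model,[.4,.028,.006,0],x_scale=[.1,.01,.01,.01]);print(np.degrees(r.x[0]),r.x[1:]*1e3,r.fun.round(1))
```

```text
298.6801696264239 [0.56309904 0.02522137 0.22182654]
19.582611069399526 [27.41217386 -9.23341719 -1.89274759] [-1.1  0.5  1.   0.5 -0.9 -0.5  0.9 -0.4]
```

Run:
```python
from h import *
from scipy.optimize import least_squares
c=eyes.get_calibration("wrist");V=np.array(c["view"]);p,M,s=pose()
px=np.array([(259,88),(374,88),(268,98),(362,98),(268,214),(364,214)]);
for x0 in(-1,0,1.5):
  for half in (20.5,22):
    L=np.array([(60,28,15),(60,-28,15),(49.5,half,15),(49.5,-half,15),(x0,half,15),(x0,-half,15)])/1e3
    def model(v,full=False):
        th,dx,dz,dy=v
        X=(L[:,0]+dx)*np.cos(th)+(L[:,2]+dz)*np.sin(th); Z=-(L[:,0]+dx)*np.sin(th)+(L[:,2]+dz)*np.cos(th)
        W=p+ (X[:,None]*M[:,0])-(L[:,1]+dy)[:,None]*M[:,1]-(Z+.014)[:,None]*M[:,2]
        q=W@V[:3,:3].T+V[:3,3]; r=(np.c_[c["cx"]-c["fx"]*q[:,0]/q[:,2],c["cy"]+c["fy"]*q[:,1]/q[:,2]]-px).ravel()
        return W if full else np.r_[r,(dx-.028)/.003,(dz-.003)/.006]
    r=least_squares(model,[.4,.028,.006,0],x_scale=[.1,.01,.01,.01]);print(x0,half,np.degrees(r.x[0]),r.x[1:]*1e3,r.fun.round(1)); print(model(r.x,True)[:2].round(4))
```

```text
-1 20.5 29.52238861989358 [24.96418008  9.60428327 -1.56091203] [-3.3 -4.2  1.9 -4.2  3.   6.  -1.4  6.  -1.  -1.8  0.8 -1.8 -1.   1.1]
[[ 0.5583 -0.0647  0.2154]
 [ 0.5057 -0.0454  0.2154]]
-1 22 24.83994479036687 [27.9648415   0.41187173 -1.57357644] [-2.3 -4.2  0.9 -4.2  0.9  6.6  0.8  6.6 -1.7 -2.3  1.5 -2.3 -0.  -0.4]
[[ 0.5582 -0.0649  0.2129]
 [ 0.5056 -0.0456  0.2129]]
0 20.5 28.27096183642702 [24.71338875  8.90079696 -1.55908747] [-3.9 -4.2  2.5 -4.2  2.7  6.5 -1.   6.5 -0.9 -2.2  0.7 -2.2 -1.1  1. ]
[[ 0.5583 -0.0646  0.2168]
 [ 0.5057 -0.0453  0.2168]]
0 22 23.7005891297661 [27.50052946 -0.04465438 -1.57119091] [-2.9 -4.2  1.5 -4.2  0.5  7.1  1.2  7.1 -1.8 -2.8  1.5 -2.8 -0.2 -0.5]
[[ 0.5582 -0.0647  0.2144]
 [ 0.5057 -0.0455  0.2144]]
1.5 20.5 26.467728413313456 [24.28794533  8.01528918 -1.55605755] [-4.7 -4.2  3.4 -4.2  2.1  7.2 -0.5  7.2 -0.9 -3.   0.6 -3.  -1.2  0.8]
[[ 0.5584 -0.0644  0.2189]
 [ 0.5058 -0.0451  0.2189]]
1.5 22 22.150991312955973 [26.7767161  -0.46098676 -1.56736482] [-3.8 -4.   2.4 -4.  -0.1  7.8  1.8  7.8 -1.9 -3.8  1.6 -3.8 -0.4 -0.6]
[[ 0.5583 -0.0645  0.2166]
 [ 0.5058 -0.0452  0.2166]]
```

Tilt is about 25°, with the top nose corner about 86 mm ahead of the TCP and 6 mm below it. I'll re-enter over the pocket, tuck the nose lightly under the keeper edge, then sweep up and over so the keeper turns the meter.

Call:
move_arm(
  steps="11 0 25 0 45;22 0 50 0 45;33 0 75 0 45;43 0 95 0 45;43 0 115 0 45;43 0 130 0 45;43 0 142 0 45;43 0 152 0 45;43 0 160 0 45;43 0 168 0 45",
)

```text
time_s: 12.85
eef_pos: [0.5485, -0.0151, 0.0536]
tool_rot: [0.0, -0.573, 0.82, -0.0]
contact_force: [-0.1, -0.7, -1.4]
finger_gap: 0.65
grasp_force: 26.4
```

Call:
move_arm(
  steps="3 0 0 0 45;6 0 0 0 45;9 0 -1 0 45;10.5 0 -3 0 45;12 0 -6 0 45;14 0 -9 0 45;16 0 -12 0 45;17.5 0 -15 0 45;19 0 -18 0 45;19 0 -18 0 45",
)

```text
time_s: 14.1
eef_pos: [0.5437, -0.0295, 0.0737]
tool_rot: [0.004, -0.573, 0.82, 0.001]
contact_force: [0.9, 14.7, 2.9]
finger_gap: 0.656
grasp_force: 27.4
```

```bash
python3 d.py m5
```

```text
14.1 [ 0.543721   -0.02945882  0.07368071] -110.0857448209195 [ 0.31 -0.07 -0.31 -0.   -1.32 -0.66] [ 0.86645604 14.65273042  2.86739239] 27.35614389181137 0.6559905794055376
wrist meter_center 0.56 [534.7 -45.6  81.9]
wrist meter_nose 0.63 [586.4 -55.9   5.8]
wrist meter_nose 0.55 [520.4 -87.9  39.5]
scene meter_center 0.6 [538.2 -42.4  77.7]
scene blank_top 0.56 [469.9 256.8  22.6]
top meter_center 0.23 [ 744.9 -237.7   41.4]
```

View pics/m5wrist.png

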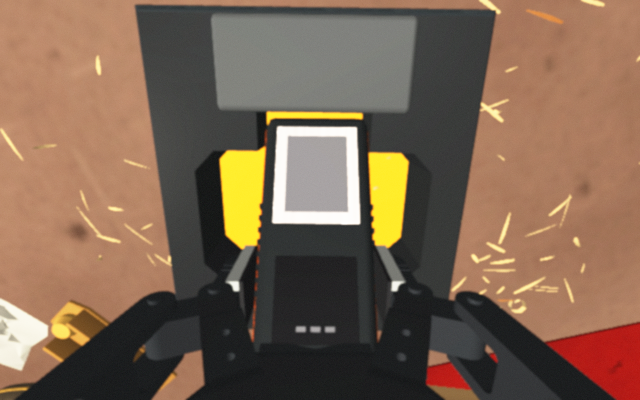

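The wrist view shows the meter steeper than before, with its nose edge at row 120, keeper edge at row 108 and pocket floor visible between them. The tool reads 15 N backwards. I'll fit the meter's pose from the plate corners.

```bash
cat > fit.py <<'E'
from h import *
from scipy.optimize import least_squares
O=np.array([535,-52,0]);ex=np.array([np.cos(np.radians(-110.1)),np.sin(np.radians(-110.1)),0])
def fit(px,L,th0):
    c=eyes.get_calibration("wrist");V=np.array(c["view"]);p,M,s=pose();L=np.array(L)/1e3;px=np.array(px)
    def model(v,full=False):
        th,dx,dz,dy=v
        X=(L[:,0]+dx)*np.cos(th)+(L[:,2]+dz)*np.sin(th); Z=-(L[:,0]+dx)*np.sin(th)+(L[:,2]+dz)*np.cos(th)
        W=p+ (X[:,None]*M[:,0])-(L[:,1]+dy)[:,None]*M[:,1]-(Z+.014)[:,None]*M[:,2]
        q=W@V[:3,:3].T+V[:3,3]; r=(np.c_[c["cx"]-c["fx"]*q[:,0]/q[:,2],c["cy"]+c["fy"]*q[:,1]/q[:,2]]-px).ravel()
        return W if full else np.r_[r,(dx-.028)/.003,(dz-.003)/.004]
    r=least_squares(model,[np.radians(th0),.028,.003,0],x_scale=[.1,.01,.01,.01]);W=model(r.x,True)*1000
    print("theta",np.degrees(r.x[0]).round(1),(r.x[1:]*1e3).round(1),r.fun.round(1))
    for w_ in W: print("cx %.1f z %.1f"%((w_-O)@ex,w_[2]))
    print("tool cx %.1f"%((p*1000-O)@ex))
E
python3 - <<'E'
from fit import *
L=[(60,28,15),(60,-28,15),(49.5,21.5,15),(49.5,-21.5,15),(0,21.5,15),(0,-21.5,15)]
fit([(267,120),(366,120),(276,126),(357,126),(272,223),(361,223)],L,40)
for r in(105,110):print(((ray("wrist",(310,r),.053)*1000-O)@ex).round(1),((ray("wrist",(310,r),.069)*1000-O)@ex).round(1))
I=np.linalg.inv(eyes.get_calibration("wrist")["view"]);print((I[:3,3]*1000-O)@ex,I[2,3])
E
```

```text
theta 36.9 [22.  -4.7 -2. ] [-1.9 -4.3  1.8 -4.3  0.1  6.1 -0.2  6.1 -0.7 -1.9  0.9 -1.9 -2.  -1.9]
cx 47.4 z 46.2
cx 47.4 z 46.0
cx 39.0 z 52.6
cx 39.0 z 52.4
cx -0.3 z 82.6
cx -0.3 z 82.5
tool cx -24.2
52.7 52.4
50.3 50.1
48.860312671140946 0.21584037837499068
```

Call:
move_arm(
  steps="-5 0 0 0 45;-10 0 0 0 45;-10 0 5 0 45;-10 0 10 0 45;-10 0 12 0 45;-6 0 12 0 45;-2 0 12 0 45;2 0 12 0 45;2 0 12 0 45;2 0 12 0 45",
)

```text
time_s: 15.9
eef_pos: [0.5411, -0.0349, 0.0598]
tool_rot: [0.0, -0.572, 0.82, -0.0]
contact_force: [-0.3, 0.4, -2.5]
finger_gap: 0.65
grasp_force: 26.4
```

```bash
python3 d.py m6
```

```text
15.9 [ 0.54106855 -0.03491759  0.05983772] -110.1591281081677 [ 0.31 -0.07 -0.33  0.   -1.3  -0.66] [-0.2992883   0.3699086  -2.49608501] 26.377700865268707 0.6503095708865512
wrist meter_center 0.85 [536.5 -51.9  68.5]
wrist meter_nose 0.74 [512.9 -93.7  29.8]
scene meter_center 0.59 [537.6 -50.   61.7]
scene blank_top 0.84 [470.8 260.3  22.5]
top meter_center 0.74 [ 747.1 -239.3   42.7]
```

View pics/m6wrist.png

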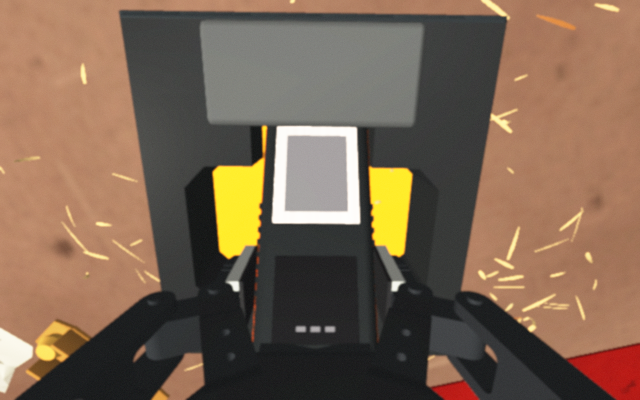

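Now the nose (row 126) is tucked under the keeper at about 40° tilt with no load. I'll sweep up and over.

Call:
move_arm(
  steps="0 0 -6 0 45;0 0 -12 0 45;1 0 -19 0 45;4 0 -26 0 45;10 0 -32 0 45;16 0 -37 0 45;23 0 -41 0 45;30 0 -45 0 45;36 0 -47 0 45;42 0 -49 0 45",
)

```text
time_s: 17.7
eef_pos: [0.5271, -0.0741, 0.1095]
tool_rot: [0.001, -0.573, 0.82, -0.0]
contact_force: [1.4, 6.5, -1.2]
finger_gap: 0.649
grasp_force: 23.2
```

```bash
python3 d.py m7
python3 - <<'E'
from h import *
print((pose()[0][:2]*1000-[535,-52])@[-.3437,-.939])
a=cv2.imread("pics/m7scene.png")[90:230,250:430];b=cv2.imread("pics/m7wrist.png")
cv2.imwrite("pics/m7.png",np.hstack([cv2.resize(b,(480,300)),cv2.resize(a,(320,300),interpolation=cv2.INTER_CUBIC)]))
E
```

```text
17.7 [ 0.5270778  -0.07407126  0.10948402] -110.1407569991029 [ 0.24 -0.12 -0.3  -0.   -1.4  -0.59] [ 1.43569316  6.48470181 -1.16058838] 23.18786323070526 0.6493955608770415
wrist meter_center 0.58 [528.  -70.5 112.6]
wrist meter_nose 0.89 [521.5 -82.7  47.7]
scene meter_center 0.67 [529.4 -68.4 106.6]
scene meter_center 0.49 [520.8 -84.4  51.1]
scene meter_nose 0.71 [471.9 259.9  25.2]
scene meter_nose 0.69 [522.4 -85.9  50.7]
scene blank_top 0.6 [469.  258.3  23.2]
top blank_top 0.19 [588.9 -53.1   5.8]
23.86361585778867
```

View pics/m7.png

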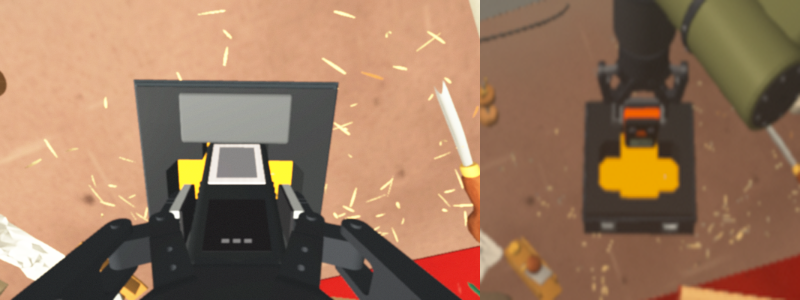

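The meter is now about 75° nose-down against the keeper. I'll continue past vertical over the keeper's top edge.

Call:
move_arm(
  steps="5 0 -1 0 45;10 0 -2 0 45;15 0 -2 0 45;20 0 -2 0 45;25 0 -2 0 45;30 0 -1 0 45;34 0 0 0 45;38 0 2 0 45;42 0 4 0 45;46 0 6 0 45",
)

```text
time_s: 19.5
eef_pos: [0.5103, -0.1182, 0.1026]
tool_rot: [-0.001, -0.572, 0.82, -0.0]
contact_force: [-0.6, -0.1, -0.5]
finger_gap: 0.525
grasp_force: 0.0
```

```bash
python3 d.py m8
python3 - <<'E'
from h import *
print((pose()[0][:2]*1000-[535,-52])@[-.3437,-.939])
E
```

```text
19.5 [ 0.5103105  -0.11822411  0.10255947] -110.16889022834059 [ 0.16 -0.14 -0.32  0.   -1.39 -0.51] [-0.5827016  -0.06607551 -0.47902772] 0.0 0.52516699314475
wrist meter_center 0.73 [528.7 -86.7  80.1]
scene meter_center 0.79 [527.2 -85.1  76.4]
scene meter_nose 0.89 [522.2 -84.   16.9]
scene blank_top 0.83 [470.  260.3  25.1]
top meter_center 0.53 [528.9 -82.4  74.8]
top blank_top 0.8 [468.2 262.2  22.2]
69.74798024551126
```

Call:
move_arm(
  steps="0 0 -30 0 85;0 -1 -60 0 85;0 -3 -65 0 85;0 -3 -65 0 85;-15 -3 -65 0 85;-30 -3 -65 0 85;-42 -3 -65 0 85;-42 -3 -65 0 85;-42 -3 -45 0 85;-42 -3 -30 0 85",
)

```text
time_s: 21.3
eef_pos: [0.5273, -0.0792, 0.1308]
tool_rot: [-0.001, -0.572, 0.82, 0.001]
contact_force: [-0.5, -0.2, -0.7]
finger_gap: 0.994
grasp_force: 0.0
```

```bash
python3 d.py m9
python3 - <<'E'
from fit import *
print((pose()[0]*1000-O)@ex)
im=cv2.imread("pics/m9wrist.png");g=cv2.cvtColor(im,cv2.COLOR_BGR2GRAY)
for r in range(100,330,15):print(r,(g[r,200:440:8]).tolist())
E
```

```text
21.3 [ 0.52734143 -0.07921287  0.13076586] -110.17381484368732 [ 0.23 -0.13 -0.26 -0.   -1.44 -0.58] [-0.53645571 -0.16252724 -0.66261693] 0.0 0.9938988090895324
wrist meter_center 0.73 [523.  -87.1  78.8]
wrist meter_center 0.43 [ 516.1 -101.    52.9]
scene meter_center 0.79 [530.6 -83.9  77.4]
scene meter_nose 0.94 [526.6 -81.5  19.9]
scene meter_nose 0.24 [535.4 -55.5  15.9]
scene blank_top 0.88 [467.  258.5  23. ]
top meter_center 0.2 [749.6  24.   22.9]
27.781262259215016
100 [181, 179, 180, 185, 180, 181, 178, 181, 181, 181, 179, 174, 175, 175, 173, 174, 168, 168, 171, 167, 166, 164, 166, 170, 173, 169, 165, 165, 165, 161]
115 [83, 91, 87, 83, 91, 89, 149, 94, 96, 106, 105, 116, 109, 110, 116, 113, 127, 127, 130, 143, 139, 140, 141, 143, 150, 143, 152, 151, 156, 156]
130 [84, 84, 83, 84, 78, 80, 81, 95, 94, 92, 89, 87, 86, 85, 81, 81, 79, 81, 78, 79, 74, 74, 77, 77, 76, 75, 72, 74, 72, 74]
145 [88, 85, 84, 82, 79, 79, 82, 159, 157, 156, 156, 158, 156, 156, 156, 156, 152, 150, 152, 153, 153, 151, 151, 79, 76, 74, 74, 74, 74, 72]
160 [105, 80, 81, 79, 80, 79, 77, 153, 156, 156, 1
[... 858 characters left out ...]
 175, 175, 199, 229, 85, 57, 71, 71, 70, 142, 169]
265 [133, 145, 25, 31, 71, 31, 54, 229, 216, 150, 133, 130, 120, 116, 113, 100, 97, 83, 84, 75, 83, 229, 229, 56, 56, 72, 51, 39, 150, 70]
280 [110, 30, 26, 28, 70, 32, 35, 32, 33, 38, 31, 229, 229, 229, 229, 229, 229, 229, 230, 37, 29, 35, 48, 49, 58, 69, 52, 50, 49, 143]
295 [27, 27, 29, 28, 72, 71, 34, 35, 35, 36, 34, 33, 33, 33, 34, 36, 34, 36, 37, 36, 32, 36, 39, 53, 72, 71, 51, 51, 51, 51]
310 [28, 27, 27, 72, 72, 71, 73, 70, 71, 72, 50, 46, 45, 41, 43, 44, 42, 40, 38, 71, 69, 73, 72, 70, 70, 70, 71, 54, 51, 53]
325 [36, 32, 81, 69, 72, 71, 71, 69, 71, 69, 70, 69, 72, 69, 67, 72, 70, 69, 71, 71, 71, 69, 71, 73, 71, 68, 69, 162, 38, 35]
```

Call:
move_arm(
  steps="0 0 8 0 85;0 0 16 0 85;0 0 22 0 80;0 0 22 0 70;0 0 22 0 62;0 0 22 0 56;0 0 22 0 45;0 0 22 0 45;0 0 22 0 45;0 0 22 0 45",
  squeeze=20,
)

```text
time_s: 23.1
eef_pos: [0.5282, -0.0791, 0.1113]
tool_rot: [0.0, -0.573, 0.82, -0.0]
contact_force: [-1.6, 0.5, 4.2]
finger_gap: 0.657
grasp_force: 22.2
```

Call:
move_arm(
  steps="0 0 -3 0 45;0 0 -6 0 45;0 0 -10 0 45;0 0 -14 0 45;0 0 -18 0 45;0 0 -21 0 45;0 0 -24 0 45;0 0 -26 0 45;0 0 -28 0 45;0 0 -28 0 45",
)

```text
time_s: 24.35
eef_pos: [0.5281, -0.0791, 0.139]
tool_rot: [0.0, -0.573, 0.82, -0.0]
contact_force: [-0.7, 0.3, -2.5]
finger_gap: 0.65
grasp_force: 21.7
```

```bash
python3 d.py m10
```

```text
24.35 [ 0.52808678 -0.07910186  0.13898711] -110.14937391623775 [ 0.23 -0.13 -0.25  0.   -1.45 -0.58] [-0.74135866  0.34807968 -2.52332847] 21.689595580101013 0.650186862411517
wrist meter_center 0.65 [522.1 -86.4 106.2]
wrist meter_nose 0.88 [525.2 -80.4  44.8]
scene meter_center 0.73 [524.2 -84.2 105.6]
scene meter_nose 0.78 [527.5 -86.9  46.6]
scene blank_top 0.72 [468.9 259.1  20.4]
```

Call:
move_arm(
  steps="3 0 0 0 45;6 0 0 0 45;9 0 0 0 45;12 0 0 0 45;15 0 0 0 45;18 0 1 0 45;21 0 2 0 45;24 0 3 0 45;27 0 4 0 45;30 0 5 0 45",
)

```text
time_s: 26.15
eef_pos: [0.5176, -0.1075, 0.1338]
tool_rot: [-0.0, -0.572, 0.82, -0.0]
contact_force: [0.7, 3.3, 0.5]
finger_gap: 0.651
grasp_force: 21.8
```

```bash
python3 d.py m11
```

```text
26.15 [ 0.51759353 -0.10745069  0.13379361] -110.15327252133179 [ 0.18 -0.14 -0.27  0.   -1.44 -0.53] [0.74117596 3.27605329 0.45609311] 21.757685244083405 0.6509088821144914
scene meter_center 0.66 [524.1 -98.  100.3]
scene meter_nose 0.77 [526.1 -76.1  47.8]
scene blank_top 0.91 [468.7 259.   28.2]
```

Call:
move_arm(
  steps="3 0 1 0 45;6 0 2 0 45;9 0 4 0 45;12 0 6 0 45;15 0 8 0 45;18 0 10 0 45;18 0 10 0 45;14 0 0 0 45;12 0 -15 0 45;12 0 -35 0 45",
)

```text
time_s: 27.95
eef_pos: [0.5133, -0.1185, 0.1698]
tool_rot: [-0.001, -0.573, 0.82, 0.0]
contact_force: [0.4, 0.2, -2.2]
finger_gap: 0.654
grasp_force: 21.9
```

```bash
python3 d.py m12
```

```text
27.95 [ 0.51330243 -0.11849479  0.16983328] -110.13442769889335 [ 0.16 -0.15 -0.21  0.   -1.51 -0.51] [ 0.4322028   0.20954784 -2.16374309] 21.93783938884735 0.6540243974882733
scene meter_center 0.63 [522.7 -95.8 141.2]
scene meter_nose 0.64 [535.9 -61.5  94.7]
scene blank_top 0.6 [469.1 259.3  23.1]
top meter_nose 0.59 [529.2 -59.1  93.5]
top blank_top 0.64 [469.4 259.3  20. ]
```

Call:
move_arm(
  steps="-17 9 -10 -4 45;-51 27 -20 -12 45;-92 49 -20 -22 45;-137 73 -20 -33 45;-181 96 -20 -43 45;-226 120 -15 -54 45;-267 142 -5 -64 45;-301 160 5 -72 45;-325 173 12 -78 45;-342 182 20 -82 45",
)

```text
time_s: 29.75
eef_pos: [0.4601, 0.2665, 0.1483]
tool_rot: [0.0, 0.97, -0.241, -0.0]
contact_force: [1.3, 0.0, -2.2]
finger_gap: 0.65
grasp_force: 22.2
```

Call:
move_arm(
  steps="0 0 0 0 45;0 0 2 0 45;0 0 5 0 45;0 0 8 0 45;0 0 11 0 45;0 0 14 0 45;0 0 17 0 45;0 0 20 0 45;0 0 20 0 45;0 0 20 0 45",
)

```text
time_s: 31.0
eef_pos: [0.4606, 0.2653, 0.1289]
tool_rot: [0.0, 0.97, -0.243, 0.0]
contact_force: [0.1, 0.1, -1.5]
finger_gap: 0.655
grasp_force: 22.3
```

```bash
python3 d.py m13
python3 - <<'E'
from h import *
a=cv2.imread("pics/m13scene.png")[190:310,320:500];b=cv2.imread("pics/m13top.png")[170:340,150:330]
cv2.imwrite("pics/v13.png",np.hstack([cv2.resize(a,(440,300),interpolation=cv2.INTER_CUBIC),cv2.resize(b,(318,300),interpolation=cv2.INTER_CUBIC)]))
P=[ray("top",q,.0235)*1000 for q in[(235,205),(287,235),(240,322),(186,292)]]
v=P[0]-P[3];print(np.round(P,0),np.degrees(np.arctan2(v[1],v[0])),sum(P)/4)
E
```

```text
31.0 [0.46057052 0.26525965 0.12889799] -28.151144430394627 [ 0.9  -0.13 -0.27  0.   -1.43  0.18] [ 0.06884096  0.08136909 -1.49495866] 22.26199507713318 0.6547760977984811
scene meter_center 0.93 [438.9 277.1 102.2]
scene meter_center 0.3 [538.2 -56.5  15.2]
scene meter_nose 0.88 [403.  288.8  53.8]
scene blank_top 0.64 [470.7 257.   22. ]
top meter_center 0.58 [438.7 281.4  98.6]
top meter_nose 0.52 [404.9 300.2  52.9]
top blank_top 0.86 [468.3 261.5  24.4]
top blank_top 0.64 [519.9 -94.6  51.3]
[[606. 259.  23.]
 [529. 133.  23.]
 [327. 249.  23.]
 [401. 378.  23.]] -30.169447804417445 [465.8433639  255.10943397  23.5       ]
```

The meter hangs at about 128°, nose corner ~20 mm over the blank. Now I'll touch down and roll it along the arc.

Call:
move_arm(
  steps="0 0 8 0 45;0 0 14 0 45;0 0 18 0 45;0 0 21 0 45;3 0 24 0 45;7 0 27 0 45;11 0 30 0 45;15 0 33 0 45;18 0 36 0 45;21 0 38 0 45",
)

```text
time_s: 32.8
eef_pos: [0.4815, 0.2547, 0.0944]
tool_rot: [-0.001, 0.97, -0.243, 0.003]
contact_force: [1.9, -5.2, 9.3]
finger_gap: 0.65
grasp_force: 26.2
```

```bash
python3 d.py m14
```

```text
32.8 [0.48153133 0.25470159 0.09441552] -28.156456943045487 [ 0.86 -0.09 -0.29  0.   -1.36  0.22] [ 1.89934307 -5.20667427  9.28449595] 26.191396415233612 0.6502330257863833
scene meter_center 0.59 [449.1 274.3  76.2]
scene meter_center 0.18 [590.5 -61.    8.6]
scene meter_nose 0.65 [408.7 290.2  34.4]
scene blank_top 0.9 [468.  257.5  22.5]
top meter_center 0.75 [585.5 -55.3   4.4]
top meter_center 0.5 [448.2 271.9  76.2]
top meter_nose 0.61 [408.1 297.7  39.1]
top blank_top 0.85 [468.5 261.5  21.5]
```

Call:
move_arm(
  steps="6 0 4 0 45;11 0 8 0 45;15 0 12.5 0 45;18 0 16.5 0 45;21 0 21 0 45;24 0 25.5 0 45;26.5 0 30 0 45;29 0 34 0 45;31 0 38 0 45;32.5 0 42 0 45",
)

```text
time_s: 34.6
eef_pos: [0.5081, 0.2402, 0.0489]
tool_rot: [-0.0, 0.97, -0.243, 0.0]
contact_force: [3.1, -1.6, 3.8]
finger_gap: 0.649
grasp_force: 27.9
```

```bash
python3 d.py m15
```

```text
34.6 [0.50805686 0.2401553  0.04886447] -28.158672923642282 [ 0.8  -0.01 -0.3   0.   -1.28  0.28] [ 3.06365962 -1.58911164  3.75427795] 27.856045961380005 0.649432637309669
wrist meter_center 0.72 [464.  259.5  59.5]
scene meter_center 0.81 [464.5 262.3  54.5]
scene meter_nose 0.73 [410.4 287.8  39.4]
scene blank_top 0.91 [468.4 258.5  23.9]
scene blank_top 0.21 [ 519.5 -102.7   55.7]
top meter_center 0.75 [407.3 296.2  45. ]
top meter_nose 0.92 [407.1 296.7  42. ]
top blank_top 0.86 [470.  257.7  21.3]
```

Call:
move_arm(
  steps="1 0 2 0 45;2 0 4.5 0 45;2.5 0 7 0 45;3 0 9 0 45;3.5 0 11 0 45;4 0 12.5 0 45;4 0 14 0 45;4.5 0 15.5 0 45;4.5 0 16.5 0 45;4.5 0 16.5 0 45",
)

```text
time_s: 36.4
eef_pos: [0.5117, 0.2379, 0.0323]
tool_rot: [0.0, 0.97, -0.243, 0.0]
contact_force: [2.7, -1.6, 2.0]
finger_gap: 0.654
grasp_force: 28.3
```

```bash
python3 d.py m16
```

```text
36.4 [0.51170136 0.23787195 0.0322502 ] -28.155723458787747 [ 0.79  0.01 -0.31  0.   -1.25  0.29] [ 2.66405921 -1.60439402  1.95347031] 28.27459216117859 0.6538590309283725
wrist meter_center 0.82 [463.8 262.2  50. ]
scene meter_center 0.7 [464.5 261.6  44.1]
scene meter_center 0.69 [539.6 -55.2  16.4]
scene meter_nose 0.71 [410.8 289.8  41.8]
scene blank_top 0.66 [466.6 261.4  25.6]
top meter_nose 0.73 [407.8 294.9  44.6]
top blank_top 0.88 [468.5 264.   23.1]
```

Call:
move_arm(
  steps="0 0 0.5 0 45;0 0 1 0 45;0 0 1.5 0 45;0 0 2 0 45;0 0 2.5 0 45;0 0 3 0 45;0 0 3 0 45;0 0 3 0 45;0 0 3 0 45;0 0 3 0 45",
)

```text
time_s: 38.2
eef_pos: [0.5116, 0.2379, 0.0292]
tool_rot: [0.0, 0.97, -0.243, -0.0]
contact_force: [2.1, -1.7, 1.9]
finger_gap: 0.646
grasp_force: 28.4
```

```bash
python3 d.py m17
python3 - <<'E'
from h import *
a=cv2.imread("pics/m17scene.png")[190:310,320:500];b=cv2.imread("pics/m17wrist.png")
cv2.imwrite("pics/v17.png",np.vstack([cv2.resize(b,(480,300)),cv2.resize(a,(480,300),interpolation=cv2.INTER_CUBIC)]))
E
```

```text
38.2 [0.51161462 0.23785314 0.02924828] -28.15079487534511 [ 0.79  0.02 -0.31  0.   -1.24  0.29] [ 2.0694231  -1.70120296  1.92901717] 28.449093997478485 0.645526704816196
scene meter_center 0.79 [463.7 261.9  42.5]
scene meter_center 0.41 [410.4 290.4  38.8]
scene meter_nose 0.91 [409.7 291.9  43.3]
scene blank_top 0.81 [468.8 257.5  23.6]
top meter_center 0.74 [463.2 263.3  44.6]
top meter_nose 0.3 [537.  -50.6   2.5]
top blank_top 0.69 [756.8 221.4   8.7]
top blank_top 0.6 [469.3 259.9  20.5]
```

Call:
move_arm(
  steps="0 0 0.5 0 45;0 0 1 0 45;0 0 1.5 0 45;0 0 2 0 45;0 0 2.5 0 45;0 0 2.5 0 45;0 0 2.5 0 45;0 0 2.5 0 45;0 0 2.5 0 45;0 0 2.5 0 45",
)

```text
time_s: 40.0
eef_pos: [0.5116, 0.2379, 0.0268]
tool_rot: [0.0, 0.97, -0.243, -0.0]
contact_force: [3.4, -0.4, 1.8]
finger_gap: 0.65
grasp_force: 28.5
```

Call:
move_arm(
  steps="0 0 0.5 0 45;0 0 1 0 45;0 0 1.5 0 45;0 0 2 0 45;0 0 2 0 45;0 0 2 0 45;0 0 2 0 45;0 0 2 0 45;0 0 2 0 45;0 0 2 0 45",
)

```text
time_s: 41.25
eef_pos: [0.5116, 0.2379, 0.0248]
tool_rot: [0.0, 0.97, -0.243, -0.0]
contact_force: [2.1, -0.7, 1.8]
finger_gap: 0.645
grasp_force: 28.7
```

```bash
python3 d.py m18
python3 - <<'E'
from h import *
a=cv2.imread("pics/m18scene.png")[190:310,320:500];b=cv2.imread("pics/m18wrist.png")
cv2.imwrite("pics/v18.png",np.vstack([cv2.resize(b,(480,300)),cv2.resize(a,(480,300),interpolation=cv2.INTER_CUBIC)]))
E
```

```text
41.25 [0.51162721 0.23786476 0.02479594] -28.15387554248871 [ 0.79  0.02 -0.32  0.   -1.23  0.29] [ 2.11560706 -0.72551312  1.83818975] 28.661524951457977 0.645287667729219
scene meter_center 0.69 [465.8 266.2  42.8]
scene meter_nose 0.85 [408.7 291.8  38.9]
scene blank_top 0.98 [467.1 257.4  22.3]
top meter_center 0.87 [461.8 262.   43.6]
top meter_nose 0.97 [408.8 297.2  43.8]
top blank_top 0.75 [469.  262.4  24.4]
```

View pics/v18.png

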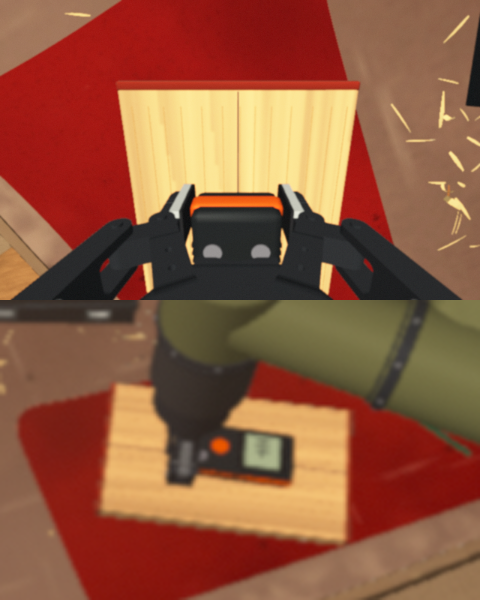

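The composite shows the meter lying lengthwise near the blank's middle with its display up, essentially flat. I'll settle the last millimetre, then open slowly.

Call:
move_arm(
  steps="0 0 0.5 0 45;0 0 1 0 45;0 0 1 0 45;0 0 1.5 0 45;0 0 1.5 0 45;0 0 1.5 0 45;0 0 1.5 0 45;0 0 1.5 0 45;0 0 1.5 0 45;0 0 1.5 0 45",
)

```text
time_s: 43.05
eef_pos: [0.5117, 0.2379, 0.0233]
tool_rot: [0.0, 0.97, -0.243, 0.0]
contact_force: [1.9, -1.5, 1.9]
finger_gap: 0.649
grasp_force: 28.7
```

Call:
move_arm(
  steps="0 0 0.5 0 45;0 0 1 0 45;0 0 1.5 0 45;0 0 2 0 45;0 0 2.5 0 45;0 0 3 0 45;0 0 3.5 0 45;0 0 3.5 0 45;0 0 3.5 0 45;0 0 3.5 0 45",
)

```text
time_s: 44.3
eef_pos: [0.5116, 0.2379, 0.0197]
tool_rot: [0.0, 0.97, -0.243, -0.0]
contact_force: [1.9, -1.0, 1.8]
finger_gap: 0.646
grasp_force: 28.9
```

```bash
python3 d.py m19
```

```text
44.3 [0.51159513 0.23785053 0.01972095] -28.154418906182748 [ 0.79  0.03 -0.32 -0.   -1.22  0.29] [ 1.92940053 -1.03221046  1.77375358] 28.876318037509918 0.6458115222629087
scene meter_center 0.61 [464.7 262.9  39.6]
scene meter_nose 0.77 [411.  289.8  42.7]
scene blank_top 0.57 [468.4 259.5  26.9]
top meter_center 0.86 [467.6 263.5  36.3]
top meter_nose 0.73 [409.2 297.5  44.2]
top blank_top 0.87 [468.6 260.7  20.6]
```

Call:
move_arm(
  steps="0 0 0.5 0 45;0 0 1 0 45;0 0 1.5 0 45;0 0 2 0 45;0 0 2.5 0 45;0 0 3 0 45;0 0 3 0 45;0 0 3 0 45;0 0 3 0 45;0 0 3 0 45",
)

```text
time_s: 46.1
eef_pos: [0.5117, 0.2379, 0.0195]
tool_rot: [0.0, 0.97, -0.243, 0.0]
contact_force: [-7.9, -3.0, 16.0]
finger_gap: 0.649
grasp_force: 37.8
```

Call:
move_arm(
  steps="0 0 -1 0 45;0 0 -2 0 45;0 0 -2.5 0 52;0 0 -2.5 0 56;0 0 -2.5 0 58;0 0 -2.5 0 62;0 0 -2.5 0 70;0 0 -2.5 0 80;0 0 -2.5 0 85;0 0 -2.5 0 85",
)

```text
time_s: 47.35
eef_pos: [0.5116, 0.2379, 0.0193]
tool_rot: [0.0, 0.97, -0.243, -0.0]
contact_force: [-0.5, 0.5, -0.1]
finger_gap: 0.994
grasp_force: 0.0
```

Call:
move_arm(
  steps="0 0 0 0 85;0 0 -5 0 85;0 0 -15 0 85;0 0 -30 0 85;0 0 -50 0 85;0 0 -75 0 85;0 0 -100 0 85;0 0 -120 0 85;0 0 -130 0 85;0 0 -130 0 85",
)

```text
time_s: 48.6
eef_pos: [0.5118, 0.2381, 0.1498]
tool_rot: [-0.0, 0.97, -0.243, 0.0]
contact_force: [-0.9, 0.3, -0.8]
finger_gap: 0.995
grasp_force: 0.0
```

```bash
python3 d.py m20 1
python3 - <<'E'
from h import *
for c in("scene","top"):marks(c,["plane_center","caliper_center","clamp_center"])
g=cv2.cvtColor(cv2.imread("pics/m20wrist.png"),cv2.COLOR_BGR2GRAY)
for r in range(130,400,20):print(r,g[r,200:440:10].tolist())
E
```

```text
48.6 [0.51178825 0.23806258 0.14979932] -28.152377630293095 [ 0.79 -0.05 -0.15 -0.   -1.47  0.29] [-0.88567503  0.30760431 -0.75550593] 0.0 0.9948420151755875
wrist meter_center 0.8 [463.3 261.7  42.8]
wrist meter_center 0.74 [529.7 -51.8  11.9]
wrist meter_nose 0.65 [408.9 292.7  37.8]
scene meter_center 0.97 [462.2 261.5  40.1]
scene meter_nose 0.84 [410.1 292.1  41.2]
scene blank_top 0.65 [468.5 259.9  23.6]
top meter_center 0.91 [464.7 264.1  40.1]
top meter_nose 0.58 [407.3 297.3  44.4]
top blank_top 0.75 [469.5 260.7  24.5]
scene plane_center 0.73 [752.6  28.1  21.2]
scene caliper_center 0.56 [759.4 218.   11.6]
scene clamp_center 0.52 [ 747.6 -237.7   43.6]
top plane_center 0.95 [748.8  23.1  24.1]
top plane_center 0.24 [539.2 -57.1  -1.5]
top caliper_center 0.6 [759.5 223.2   5.5]
top clamp_center 0.75 [ 746.2 -238.6   41.8]
130 [71, 73, 73, 104, 217, 228, 225, 228, 235, 229, 228, 232, 233, 233, 227, 232, 234, 222, 224, 232, 221, 127, 126, 145]
150 [70, 70, 71, 70, 214, 227, 234, 226, 235, 229, 229, 231, 233, 235, 227, 234, 234, 225, 226, 230, 161, 66, 126, 121]
170 [70, 70, 
[... 621 characters left out ...]
, 33, 34, 228, 230, 226, 232, 206, 66, 24, 43, 210]
290 [22, 17, 23, 57, 61, 214, 219, 224, 230, 40, 228, 169, 158, 145, 36, 228, 230, 226, 231, 110, 64, 25, 24, 23]
310 [20, 22, 146, 101, 66, 224, 221, 227, 231, 40, 33, 32, 32, 34, 40, 228, 229, 226, 229, 66, 66, 70, 18, 24]
330 [49, 49, 149, 153, 149, 229, 219, 228, 231, 236, 229, 232, 228, 235, 230, 227, 228, 224, 226, 67, 70, 69, 47, 46]
350 [47, 49, 45, 159, 168, 131, 49, 44, 46, 46, 48, 47, 46, 47, 47, 47, 45, 52, 86, 73, 72, 47, 48, 47]
370 [43, 48, 45, 46, 35, 47, 46, 44, 46, 44, 44, 47, 48, 45, 47, 46, 46, 45, 43, 34, 46, 48, 48, 44]
390 [44, 35, 41, 47, 45, 47, 48, 46, 45, 43, 50, 46, 47, 46, 46, 45, 47, 47, 46, 48, 47, 39, 30, 41]
```

Free of the gripper, the meter lies flat: centre about z 40, nose about z 41, within 6 mm of the blank's centre. The bystanders haven't moved, so I'm handing in.

```bash
python3 -c "
from rig import ticket; print(ticket.job_done())"
```

```text
the job is handed in; nothing more can be done
None
```

The moisture meter now lies sensor side down and display up, within about 6 mm of the middle of the spruce blank, and the gripper has let go. It slipped from the fingers once while being turned and stood up in its pocket, so I re-gripped it. The other tools did not move, and the job was handed in at about 49 s of the 61 s limit.

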